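# Close the milk-tube clamp and lock it with the keyed pin

## Robot

A 7-joint arm with a two-finger parallel gripper is mounted at the origin on the work surface. World frame = base frame: x ahead of the robot, y to its left, z up, the work surface at z = 0. Lengths are in m, angles in rad, forces in N, time in s.
With the tool pointing down it reaches from about 0.35 to 0.9 m from the base axis. Payload 8.1 kg.
Tool frame: the origin (TCP) lies midway between the tips of the shut fingers; the grasp point (between the pads) lies 19 mm behind it; z points along the fingers, x is the direction in which the jaws open and shut, and the axes are right-handed (so a half turn about z gives the same grasp; the last joint's range is limited). The gripper opens to 92 mm and grips with 3 to 60 N. Pads are 19 mm wide; open, the fingers measure 130 mm over their backs; the gripper's body (75 mm by 190 mm) begins 47 mm behind the grasp point.
Start: joints at [-1.264, 0.434, 0.025, 1.573, -0.012, 1.134, -0.075], TCP at [0.249, 0.573, 0.227] pointing down, gripper open.
Joint ranges: [-2.62, 2.62], [-0.44, 2.09], [-1.27, 1.32], [0.08, 2.57], [-1.32, 4.46], [0.12, 2], [-2.74, 2.74]. Speed limits (rad/s): [2.22, 2.22, 3.01, 3.01, 3.14, 3.14, 3.14].

## Interface

Orientations are given as a rotation vector (axis times angle).
In Python, from cell import arm gives the robot as it stands.
- The arm moves only by the tool jog_arm, never from a script. Its argument "commands" is a list of rows, each an object with "translation": the shift along the tool's x, y, z in mm, a list of three; "turn": the turn, a rotation vector about the tool's x, y, z in rad, a list of three. A call has 1 to 12 rows; each row is the pose to reach, as a shift and turn from the pose commanded when the call began, along the tool's axes at that moment; what a row does not reach only later rows make up. A row lasts 1/12 s, in which the tool goes at most 41.7 mm and 7.16 degrees, less where a joint would pass 70% of its speed; a pose out of reach is approached as far as the arm can. A call with a gripper value outside its range is refused whole. "claw" is the closure, from -1 (fully open) to 1 (shut), so that 0 is half open, set as the call begins (left out, the last holds). The fingers move at their own pace and stop on an object; "grip_force" is the grip in N (left out, the last holds). Time passes only in rows, so rows that repeat a pose let the fingers close. It gives the time, the measured TCP pose, the force and the opening at its end, in the units of the state.
- arm.observe(): the state, without advancing time (a new reading comes with each control period).
- arm.get_image(name): name is "side" or "top"; returns the picture (480x640x3 uint8, blue, green, red); there is no depth.
- arm.camera_info(name): a dict with "vertical_fov" (degrees; the focal length in pixels is half the picture's height over the tangent of half this angle, whatever the lens; pixels are square), "cx", "cy" (the principal point, pixels), "eye" and "rotation" of the camera in the world. Camera axes: x right, y up, looking along -z (the intrinsics and any distortion apply to the point x, -y, -z); pixel columns grow to the right and rows downward; lengths in m; the calibration is good to about 2 mm. A picture is of the moment at which its call begins. camera_info takes no time and is no camera call.
- arm.sign_off(): hands the job in, once; it reports no verdict.
Trained networks look in the newest picture that a camera, given by its name, has taken for a name from the list of things; names that differ only in an ending like _2 or _b are one class to them, and where a whole thing is asked for, a point or a joint stands for the part that bears it (a point fixed in the world has none). Each returns a list of dicts, best first, with "confidence" (0 to 1); they miss things now and then, are a little off and sometimes report something else, mostly with a low value. They report only what shows in the picture. A call takes as long as a camera call. They do not tell look-alikes from the thing itself.
- arm.trace(camera, query): "region" (480x640 bool, what is visible of it) and "box" ([left, top, width, height] in pixels, round what is visible of it).
- arm.landmark_of(camera, query): "at" ([column, row] in pixels: a listed point, or the origin of a listed thing).
The state is a dict: "clock": time; "joints": joint angles; "dq": joint speeds; "joint_efforts": joint torques, N m; "position": TCP position; "ee_rot": TCP orientation; "force": force on the tool from outside, world axes, zero at the start; "ft_torque": the same for the moment, N m; "width": opening from 0.0 (shut) to 1.0 (fully open).
Only numpy, scipy, OpenCV 4.12 (cv2) and the standard library are available. Lean on these libraries where they do the work, as an engineer would, in place of code of your own. Each camera call takes 0.05 s, during which the arm holds its last target. There are 200 camera calls.

## Task

Three milk tubes lie in the open clamp: swing the blue cover all the way down onto them, then lift the yellow keyed pin out of its grey rest, turn it so that its red end faces the red arrow on the cover, and push it through the slots of both halves until its black collar sits on the cover. Rubber buffers spring the cover slightly ajar, so press down firmly through the pin until the halves are tightly shut, and finish while still holding the pin and pressing. Leave the red-capped jar, the blue-capped jar and the glass flask standing where they are.

Things in the scene. Friction and masses are not known exactly. Their poses are not given: they have to be found in the camera images.
- clamp: Lower half of the tube clamp, bare aluminium, 130 x 130 mm, 40 mm high, fixed to the bench, yaw within 0.35 rad of 0; origin at the middle of its underside, z up, hinge along its +x edge (parallel to y), pin slot near its -x edge, white tube caps standing 25 mm out of its +y side. Its vertical slot is 19 x 11 mm (long side along x), ending 6 mm above the bench.
- cover (a joint): Opening angle of the blue cover in rad: 0 tightly shut, starts 0.6 to 1.1 open, limit 1.5. The stiff hinge (0.18 N m) lets it stay where it is left; its outer face can be pushed down anywhere, 1 to 5 N near the free edge. Below 0.043 the two rubber spring buffers on the lower half push back: released, it stands 0.015 to 0.03 ajar; shutting it tight takes about 9 N at the slot.
- hinge (a point): Middle of the cover's hinge line, 65 mm along +x from the clamp's origin, 40 mm above the bench. The cover reaches from here to the clamp's -x: a 130 x 130 x 18 mm plate, 0.25 kg; shut, its underside lies 40 mm and its top 58 mm above the bench.
- slot (a point): Centre of the mouth of the cover's pin slot when shut: 42 mm along -x from the clamp's origin, 58 mm above the bench (fixed to the lower half, does not swing). The cover's slot is 18 x 10 mm, long side along the clamp's x, 18 mm through, right above the slot of the lower half. Axes as the clamp's.
- arrow (a point): The red arrow on the cover's top, 32 mm from the slot towards the hinge (the clamp's +x direction when shut); it swings with the cover.
- pin: Keyed pin, 0.08 to 0.17 kg, upright in its rest, yaw within 0.9 rad of 0. Origin: middle of the underside of its black collar (36 mm across, 6 mm thick); z up, x towards its red end. On the collar a yellow handle bar 40 long (x) x 12 thick (y) x 36 mm high, to be gripped across y. Below, a steel blade 16 (x) x 8 (y) mm, 42 mm long, the last 9 mm tapering to 8 x 3 mm.
- pin_mark (a point): Middle of the red end of the pin's handle, 18 mm along the pin's +x and 24 mm above its origin.
- pin_rest: Grey plastic block 64 x 64 x 50 mm, fixed to the bench, with a 25 mm round vertical hole through it; origin at the middle of its underside. The pin hangs in the hole with its collar on the block's top, 50 mm above the bench.
- jar_red: Bystander: sample jar with a red cap, 64 mm across, 100 mm high, standing loose beyond the clamp and rest; origin at the middle of its underside.
- jar_blue: Bystander: sample jar with a blue cap, 60 mm across, 90 mm high, standing loose at the left; origin at the middle of its underside.
- flask: Bystander: conical glass flask, 90 mm across the foot, 130 mm high, standing loose at the right; origin at the middle of its underside.
Things that resemble listed ones, but are neither listed nor needed, are in the scene too. Several things have the shape of the clamp; the one meant has the colours described above.

How it is judged:
On the way, in this order (a step that is already met when the one before it is completed fails the run):
1. the cover is swung down while the pin still stands in its rest (value of joint cover below 0.06 rad and z of pin in the frame of pin_rest below 0.06 m), for 0.2 s.
2. the pin is lifted clear of its rest (value of joint cover below 0.08 rad and z of pin in the frame of pin_rest above 0.09 m), for 0.1 s.
3. the pin stands over the slot, its red end towards the red arrow (angle between the x axis of pin and the x axis of clamp, either way round below 0.2 rad and x of pin_mark in the frame of slot above 0.01 m and horizontal distance between pin and slot below 0.008 m and z of pin in the frame of slot above 0.015 m and value of joint cover below 0.08 rad), for 0.1 s.
At the end, for the whole second after the job is handed in: The cover is shut to within 0.016 rad; the pin is upright (0.1 rad), within 5 mm of the slot's centre, its collar within 4 mm of the shut cover's top, its red end towards the arrow (0.2 rad); the fingers still hold or push the pin (over 2 N) and the pin presses on the clamp with more than 3 N (value of joint cover below 0.016 rad and horizontal distance between pin and slot below 0.005 m and z of pin in the frame of slot below 0.004 m and angle between pin's own z axis and vertical below 0.1 rad and angle between the x axis of pin and the x axis of clamp, either way round below 0.2 rad and x of pin_mark in the frame of slot above 0.01 m and contact force between pin and clamp above 3 N and contact force between the fingers and pin above 2 N); the arm keeps its last pose, push and grip.
It fails at once if the red-capped jar is shifted by more than 20 mm or tipped (distance of jar_red from where it was at the start of the episode above 0.02 m or angle between jar_red's own z axis and vertical above 0.3 rad).
It fails at once if the blue-capped jar is shifted by more than 20 mm or tipped (distance of jar_blue from where it was at the start of the episode above 0.02 m or angle between jar_blue's own z axis and vertical above 0.3 rad).
It fails at once if the flask is shifted by more than 20 mm or tipped (distance of flask from where it was at the start of the episode above 0.02 m or angle between flask's own z axis and vertical above 0.3 rad).
It also fails if it takes over 58 s, if anything falls off the work surface, if the arm or the gripper's body presses on something with over 40 N, if the wrist force passes 120 N, or if a joint passes its speed limit or range.

## Working session

There is one attempt and no reset: what is moved stays moved. The work goes in short steps, Python scripts to look and compute and a tool call to move; the robot and the scene stay as the last step left them, time stands still between calls to the robot, and variables do not carry over. Pictures are saved under pics/ and viewed, about 8 in all and at most 12, crops included, and the job is handed in when it is done.

Besides the shell and the picture viewer there is one more tool, called after "Call:" in YAML: its name, and indented under it one key for each argument. jog_arm: Moves the arm, as the interface text tells. Its arguments: {"type":"object","properties":{"commands":{"type":"array","items":{"type":"object","properties":{"translation":{"type":"array","items":{"type":"number"}},"turn":{"type":"array","items":{"type":"number"}}}}},"claw":{"type":"number"},"grip_force":{"type":"number"}},"required":["commands"]}

```bash
mkdir -p pics; ls
cat > h.py <<'E'
import numpy as np, cv2
from cell import arm
from scipy.spatial.transform import Rotation as R
def cam(n):
    c=arm.camera_info(n); f=240/np.tan(np.radians(c["vertical_fov"])/2)
    Rm=np.array(c["rotation"]); 
    if Rm.shape!=(3,3): Rm=R.from_rotvec(Rm).as_matrix()
    return c,f,Rm,np.array(c["eye"])
def ray(n,uv):
    c,f,Rm,e=cam(n)
    K=np.array([[f,0,c["cx"]],[0,f,c["cy"]],[0,0,1]])
    d=np.array(c.get("distortion",np.zeros(5)),float)
    p=cv2.undistortPoints(np.array([[uv]],float),K,d)[0,0]
    v=Rm@np.array([p[0],-p[1],-1]); return e,v/np.linalg.norm(v)
def at_z(n,uv,z):
    e,v=ray(n,uv); return e+v*(z-e[2])/v[2]
def tri(a,b):  # list of (cam,uv)
    (e1,v1),(e2,v2)=ray(*a),ray(*b)
    A=np.c_[v1,-v2]; t=np.linalg.lstsq(A,e2-e1,rcond=None)[0]
    p,q=e1+t[0]*v1,e2+t[1]*v2; return (p+q)/2,np.linalg.norm(p-q)
def proj(n,P):
    c,f,Rm,e=cam(n); q=(np.atleast_2d(P)-e)@Rm; q=q*[1,-1,-1]
    K=np.array([[f,0,c["cx"]],[0,f,c["cy"]],[0,0,1]])
    d=np.array(c.get("distortion",np.zeros(5)),float)
    return cv2.projectPoints(q,np.zeros(3),np.zeros(3),K,d)[0][:,0]
E
python3 - <<'E'
from h import *
np.set_printoptions(precision=4,suppress=True)
for n in("side","top"):
    print(n,arm.camera_info(n)); cv2.imwrite(f"pics/{n}0.png",arm.get_image(n))
    for q in("clamp","slot","hinge","arrow","pin","pin_mark","pin_rest","jar_red","jar_blue","flask"):
        print(q,[(np.round(d["at"],1).tolist(),round(d["confidence"],2)) for d in arm.landmark_of(n,q)][:4])
print(arm.observe())
E
```

```text
pics
side {'vertical_fov': 44.648545822842664, 'cx': 313.77087337392084, 'cy': 243.29864868279225, 'eye': array([0.4701, 0.9647, 0.8833]), 'rotation': array([ 0.0585, -1.2965, -2.7544])}
clamp [([393.7, 278.9], 0.91), ([398.5, 186.9], 0.78), ([329.9, 223.0], 0.56)]
slot [([415.6, 268.7], 0.97), ([351.0, 203.2], 0.85), ([414.4, 175.9], 0.65)]
hinge [([378.9, 167.2], 0.97), ([371.6, 261.0], 0.84), ([303.6, 204.9], 0.59)]
arrow [([401.1, 169.5], 0.78), ([401.3, 261.2], 0.68), ([319.1, 184.1], 0.67)]
pin [([320.6, 317.2], 0.88)]
pin_mark [([314.3, 307.8], 0.83)]
pin_rest [([317.5, 338.4], 0.71), ([246.1, 449.5], 0.5)]
jar_red [([235.7, 274.8], 0.75)]
jar_blue [([247.2, 450.0], 0.67), ([318.3, 318.5], 0.23)]
flask [([305.1, 166.2], 0.75)]
top {'vertical_fov': 56.852545410271674, 'cx': 324.3922194681362, 'cy': 248.86012146686102, 'eye': array([ 0.3913, -0.0078,  1.241 ]), 'rotation': array([ 0.1304, -0.1359, -1.5667])}
clamp [([447.5, 326.7], 0.67), ([316.4, 328.9], 0.6), ([388.3, 273.1], 0.58), ([390.2, 244.2], 0.43)]
slot [([384.8, 280.7], 0.94), ([446.5, 345.0], 0.67), ([307.8, 346.9], 
[... 198 characters left out ...]
273.9], 0.55)]
pin [([249.4, 270.2], 0.65), ([250.7, 264.1], 0.24)]
pin_mark []
pin_rest [([251.2, 274.1], 0.57)]
jar_red [([312.1, 202.7], 0.67)]
jar_blue [([164.3, 241.0], 0.86)]
flask [([474.2, 234.3], 0.86)]
{'clock': 1.1, 'joints': array([-1.2636,  0.4345,  0.025 ,  1.5732, -0.0116,  1.134 , -0.0751]), 'dq': array([-0.0005, -0.0027,  0.0007,  0.0014,  0.0018,  0.0006,  0.    ]), 'joint_efforts': array([ -0.0014, -66.7676,   0.9837, -31.4804,  -0.0608,   0.0327,
         0.    ]), 'position': array([0.2491, 0.5732, 0.2267]), 'ee_rot': array([2.627 , 1.7228, 0.    ]), 'force': array([-0.1753,  0.0294, -0.3475]), 'ft_torque': array([ 0.0116, -0.0184,  0.0103]), 'width': 1.0002740678061397}
```

View pics/side0.png

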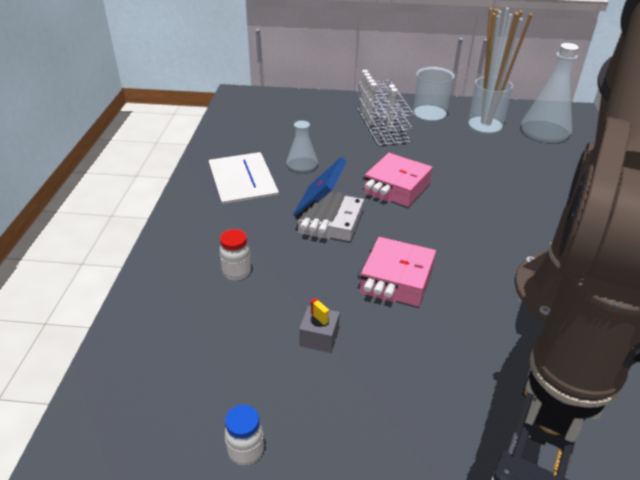

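View pics/top0.png

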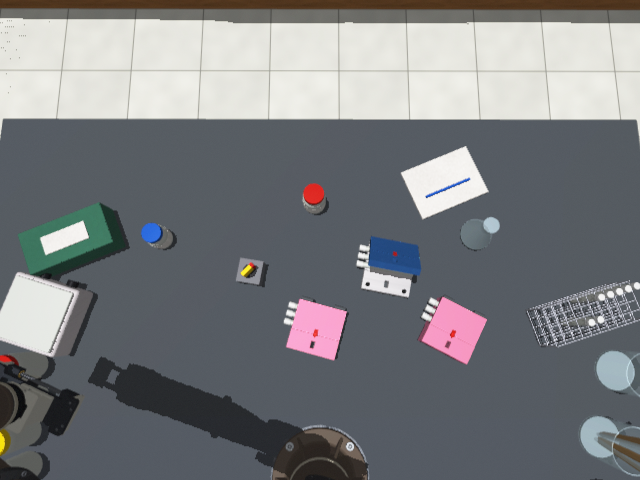

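Run:
```python
from h import *
np.set_printoptions(precision=4,suppress=True)
print("slot z58",at_z("top",(384.8,280.7),.058),"z40 visible slot",at_z("top",(386.5,283.5),.04))
print("slot side tri",tri(("top",(384.8,280.7)),("side",(351,203.2))))
print("hinge",at_z("top",(390.4,245),.04),at_z("side",(303.6,204.9),.04),at_z("side",(319,184),.1))
for p in [(361,287),(410,298)]: print("front corner z40",at_z("top",p,.04))
print("pin",tri(("top",(249.4,270.2)),("side",(320.6,317.2))),at_z("top",(249.4,270.2),.05),at_z("side",(320.6,317.2),.05))
print("mark",at_z("side",(314.3,307.8),.074),at_z("top",(254,266),.083))
print("rest",at_z("side",(317.5,338.4),.0),at_z("top",(251.2,274.1),.0))
print("jars",at_z("side",(235.7,274.8),0),at_z("top",(312.1,202.7),0),at_z("top",(474.2,234.3),0),at_z("side",(305,166),0),at_z("top",(164,241),0))
print("cover free edge?",tri(("top",(395.5,253)),("side",(319.1,184.1))))
im=cv2.imread("pics/top0.png")
a=cv2.resize(im[225:310,340:440],None,fx=4,fy=4,interpolation=cv2.INTER_CUBIC)
b=cv2.resize(im[245:300,220:290],None,fx=5,fy=5,interpolation=cv2.INTER_CUBIC)
H=max(a.shape[0],b.shape[0]); o=np.zeros((H,a.shape[1]+b.shape[1],3),np.uint8); o[:a.shape[0],:a.shape[1]]=a;o[:b.shape[0],a.shape[1]:]=b
cv2.imwrite("pics/c1.png",o)
```

```text
slot z58 [ 0.5075 -0.1735  0.058 ] z40 visible slot [ 0.5016 -0.1805  0.04  ]
slot side tri (array([ 0.5001, -0.1712,  0.0717]), np.float64(0.011950337563297428))
hinge [ 0.6078 -0.1938  0.04  ] [ 0.6106 -0.194   0.04  ] [ 0.5739 -0.2005  0.1   ]
front corner z40 [ 0.4921 -0.1111  0.04  ]
front corner z40 [ 0.4624 -0.243   0.04  ]
pin (array([0.5341, 0.1897, 0.0557]), np.float64(0.003710010009083458)) [0.5367 0.1906 0.05  ] [0.5327 0.1847 0.05  ]
mark [0.5452 0.1841 0.074 ] [0.5438 0.1734 0.083 ]
rest [0.5371 0.1955 0.    ] [0.5318 0.1936 0.    ]
jars [0.7362 0.0309 0.    ] [0.7392 0.0234 0.    ] [ 0.6461 -0.4405  0.    ] [ 0.6352 -0.4351  0.    ] [0.6264 0.4441 0.    ]
cover free edge? (array([ 0.5743, -0.1968,  0.1024]), np.float64(0.002024490469745006))
```

View pics/c1.png

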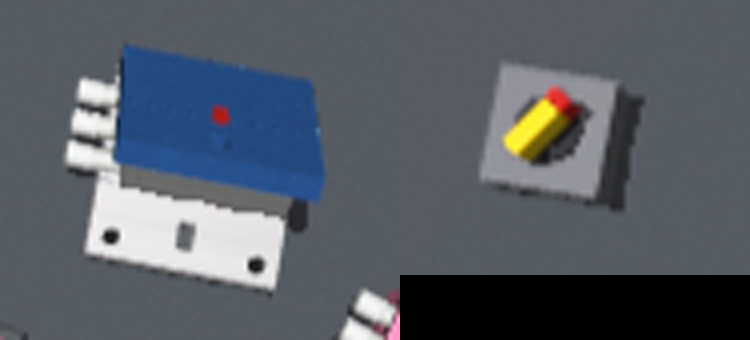

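```bash
cat >> h.py <<'E'
def pose():
    s=arm.observe(); M=R.from_rotvec(s["ee_rot"]).as_matrix()
    return np.array(s["position"]),M,s
def goto(p,alpha):
    P,M,s=pose(); a=np.radians(alpha)
    T=np.array([[np.cos(a),np.sin(a),0],[np.sin(a),-np.cos(a),0],[0,0,-1]])
    print(np.round(1000*(M.T@(np.array(p)-P)),1),"turn",np.round(R.from_matrix(M.T@T).as_rotvec(),4))
C=np.array([.5414,-.1897]); YAW=-.22
def cl(x,y,z):  # clamp -> world
    c,s=np.cos(YAW),np.sin(YAW); return np.array([C[0]+c*x-s*y,C[1]+s*x+c*y,z])
E
python3 - <<'E'
from h import *
goto([.40,.15,.227],77.4); goto(cl(.02,.028,.20),77.4)
a,b=at_z("top",(248.2,269.8),.092),at_z("top",(252.4,265.6),.092); print(a,b,np.arctan2(*(b-a)[1::-1]))
E
```

```text
[-3.280e+02  3.071e+02 -3.000e-01] turn [ 0.    0.   -0.19]
[-552.   586.5   26.7] turn [ 0.    0.   -0.19]
[0.53260563 0.18679696 0.092     ] [0.543642  0.1761543 0.092    ] -0.7672391475147939
```

Call:
jog_arm:
  commands:
    - {"translation": [-300, 320, 0], "turn": [0, 0, -0.19]}
    - {"translation": [-300, 320, 0], "turn": [0, 0, -0.19]}
    - {"translation": [-300, 320, 0], "turn": [0, 0, -0.19]}
    - {"translation": [-552, 586.5, 20], "turn": [0, 0, -0.19]}
    - {"translation": [-552, 586.5, 20], "turn": [0, 0, -0.19]}
    - {"translation": [-552, 586.5, 20], "turn": [0, 0, -0.19]}
    - {"translation": [-552, 586.5, 20], "turn": [0, 0, -0.19]}
    - {"translation": [-552, 586.5, 20], "turn": [0, 0, -0.19]}
    - {"translation": [-552, 586.5, 20], "turn": [0, 0, -0.19]}
    - {"translation": [-552, 586.5, 20], "turn": [0, 0, -0.19]}
    - {"translation": [-552, 586.5, 20], "turn": [0, 0, -0.19]}
    - {"translation": [-552, 586.5, 20], "turn": [0, 0, -0.19]}
  claw: 1
  grip_force: 20

```text
clock: 2.1
position: [0.4469, 0.1121, 0.2161]
ee_rot: [2.451, 1.964, 0.002]
force: [1.1, 0.3, -0.9]
width: 0.178
```

Run:
```python
from h import *
goto(cl(.02,.028,.20),77.4)
```

```text
[-246.  178.   16.] turn [ 0.0008 -0.0008  0.0002]
```

Call:
jog_arm:
  commands:
    - {"translation": [-246, 178, 10]}
    - {"translation": [-246, 178, 10]}
    - {"translation": [-246, 178, 10]}
    - {"translation": [-246, 178, 10]}
    - {"translation": [-246, 178, 10]}
    - {"translation": [-246, 178, 10]}
    - {"translation": [-246, 178, 10]}
    - {"translation": [-246, 178, 10]}
    - {"translation": [-246, 178, 10]}
    - {"translation": [-246, 178, 10]}

```text
schema error: expected keys translation, turn
```

Run:
```python
from h import *
goto(cl(.02,.028,.20),77.4); print(arm.observe()["force"])
for th in (.87,.6,.3,.05):
    r=.1; x=.065-(r*np.cos(th)-.018*np.sin(th)); z=.04+r*np.sin(th)+.018*np.cos(th); print(th,x,z); goto(cl(x,.028,z-.0),77.4)
cv2.imwrite("pics/side1.png",cv2.resize(arm.get_image("side")[100:300,220:470],None,fx=3,fy=3))
```

```text
[-246.  178.   16.] turn [ 0.0008 -0.0008  0.0002]
[ 1.07703333  0.33527656 -0.85218206]
0.87 0.01427526614245897 0.12803977155287055
[-246.1  172.2   88. ] turn [ 0.0008 -0.0008  0.0002]
0.6 -0.007369996969857198 0.11132028840787775
[-246.1  150.5  104.7] turn [ 0.0008 -0.0008  0.0002]
0.3 -0.02521428519265649 0.08674807747039487
[-246.1  132.7  129.2] turn [ 0.0008 -0.0008  0.0002]
0.05 -0.033975400992624416 0.06297542161417723
[-246.1  123.9  153. ] turn [ 0.0008 -0.0008  0.0002]
```

View pics/side1.png

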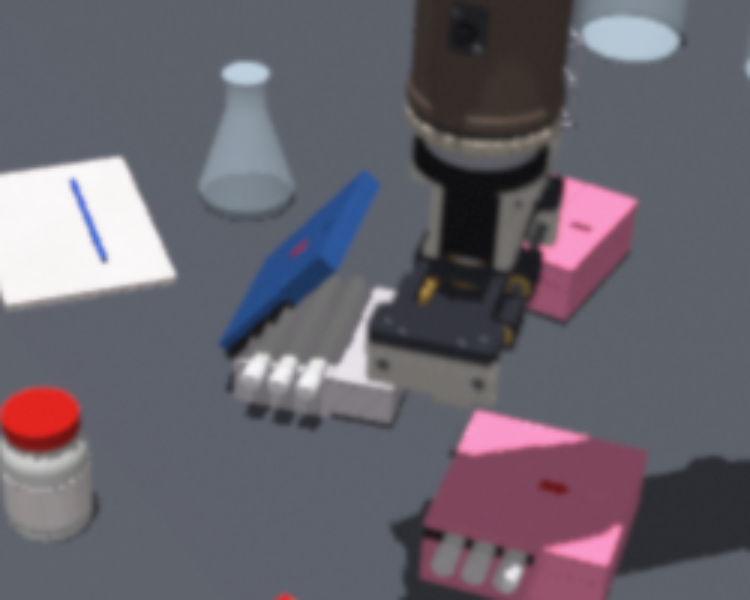

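Call:
jog_arm:
  commands:
    - {"translation": [-246, 178, 10], "turn": [0, 0, 0]}
    - {"translation": [-246, 178, 10], "turn": [0, 0, 0]}
    - {"translation": [-246, 178, 10], "turn": [0, 0, 0]}
    - {"translation": [-246, 178, 10], "turn": [0, 0, 0]}
    - {"translation": [-246, 178, 10], "turn": [0, 0, 0]}
    - {"translation": [-246, 178, 10], "turn": [0, 0, 0]}
    - {"translation": [-246, 178, 10], "turn": [0, 0, 0]}
    - {"translation": [-246, 178, 10], "turn": [0, 0, 0]}
    - {"translation": [-246, 178, 10], "turn": [0, 0, 0]}
    - {"translation": [-246, 178, 10], "turn": [0, 0, 0]}

```text
clock: 2.98
position: [0.5664, -0.165, 0.2053]
ee_rot: [-2.453, -1.962, 0.001]
force: [0.1, 1.4, -0.3]
width: 0.004
```

Run:
```python
from h import *
print(arm.observe()["force"])
for th in (.87,.6,.3,.05):
    r=.1; x=.065-(r*np.cos(th)-.018*np.sin(th)); z=.04+r*np.sin(th)+.018*np.cos(th); goto(cl(x,.028,z-.0),77.4)
```

```text
[ 0.05652328  1.43709013 -0.34712514]
[-1.6 -4.6 77.3] turn [-0.0007 -0.0001 -0.0016]
[ -1.6 -26.3  94. ] turn [-0.0007 -0.0001 -0.0016]
[ -1.7 -44.1 118.6] turn [-0.0007 -0.0001 -0.0016]
[ -1.7 -52.8 142.4] turn [-0.0007 -0.0001 -0.0016]
```

Call:
jog_arm:
  commands:
    - {"translation": [-1.6, 0, 40], "turn": [0, 0, 0]}
    - {"translation": [-1.6, -4.6, 70], "turn": [0, 0, 0]}
    - {"translation": [-1.6, -10, 80], "turn": [0, 0, 0]}
    - {"translation": [-1.6, -18, 88], "turn": [0, 0, 0]}
    - {"translation": [-1.6, -26, 95], "turn": [0, 0, 0]}
    - {"translation": [-1.6, -32, 103], "turn": [0, 0, 0]}
    - {"translation": [-1.6, -38, 111], "turn": [0, 0, 0]}
    - {"translation": [-1.6, -44, 120], "turn": [0, 0, 0]}
    - {"translation": [-1.6, -48, 128], "turn": [0, 0, 0]}
    - {"translation": [-1.6, -51, 135], "turn": [0, 0, 0]}
    - {"translation": [-1.6, -53, 141], "turn": [0, 0, 0]}
    - {"translation": [-1.6, -53, 143], "turn": [0, 0, 0]}

```text
clock: 3.98
position: [0.5136, -0.1543, 0.0617]
ee_rot: [-2.45, -1.964, 0.001]
force: [-1.8, 0.9, 2.0]
width: 0.007
```

Run:
```python
from h import *
print(arm.observe()["force"]); goto(cl(-.035,.028,.0595),77.4)
cv2.imwrite("pics/side2.png",cv2.resize(arm.get_image("side")[100:300,220:470],None,fx=3,fy=3))
```

```text
[-1.7743194   0.87264609  1.96051889]
[-0.4 -0.1  2.2] turn [-0.0017 -0.0002  0.0003]
```

View pics/side2.png

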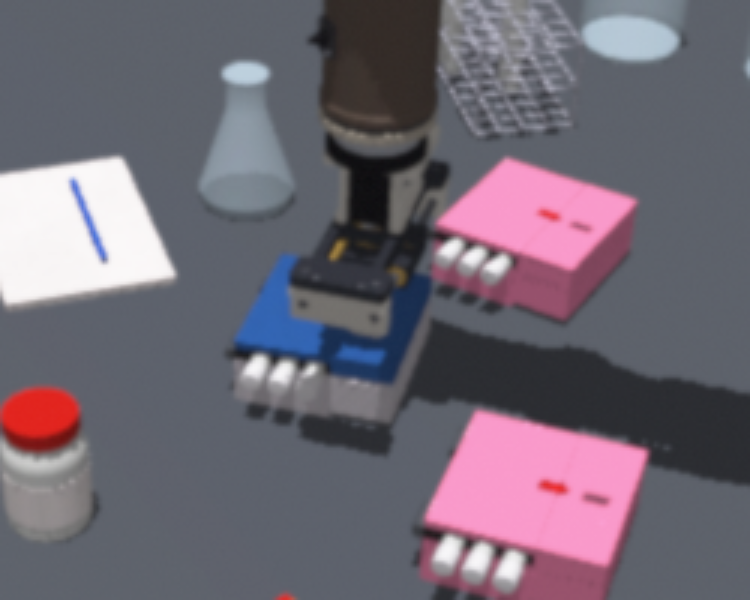

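Call:
jog_arm:
  commands:
    - {"translation": [0, 0, 2], "turn": [0, 0, 0]}
    - {"translation": [0, 0, 3], "turn": [0, 0, 0]}
    - {"translation": [0, 0, 3], "turn": [0, 0, 0]}
    - {"translation": [0, 0, 3], "turn": [0, 0, 0]}
    - {"translation": [0, 0, -40], "turn": [0, 0, 0]}
    - {"translation": [0, 0, -80], "turn": [0, 0, 0]}
    - {"translation": [150, -50, -130], "turn": [0, 0, 0]}
    - {"translation": [250, -80, -130], "turn": [0, 0, 0]}
    - {"translation": [250, -80, -130], "turn": [0, 0, 0]}
    - {"translation": [250, -80, -130], "turn": [0, 0, 0]}
    - {"translation": [250, -80, -130], "turn": [0, 0, 0]}
    - {"translation": [250, -80, -130], "turn": [0, 0, 0]}

```text
clock: 5.03
position: [0.4924, 0.0913, 0.1906]
ee_rot: [2.452, 1.963, 0.003]
force: [0.8, 1.5, -0.3]
width: 0.004
```

Run:
```python
from h import *
np.set_printoptions(precision=4,suppress=True)
t=arm.get_image("top"); s=arm.get_image("side")
for n in("top","side"):
    for q in("slot","arrow","pin","pin_mark","cover","pin_rest"):
        print(n,q,[(np.round(d["at"],1).tolist(),round(d["confidence"],2)) for d in arm.landmark_of(n,q)][:4])
hsv=cv2.cvtColor(t,cv2.COLOR_BGR2HSV); m=cv2.inRange(hsv,(100,120,40),(125,255,255)); m[:, :330]=0
n,l,st,ce=cv2.connectedComponentsWithStats(m); i=1+st[1:,4].argmax(); print(st[i])
c=max(cv2.findContours((l==i).astype(np.uint8),0,2)[0],key=cv2.contourArea); r=cv2.boxPoints(cv2.minAreaRect(c)); print(r)
for p in r: print(at_z("top",p,.06))
a=cv2.resize(t[225:310,340:440],None,fx=4,fy=4,interpolation=cv2.INTER_CUBIC)
b=cv2.resize(t[245:300,220:290],None,fx=5,fy=5,interpolation=cv2.INTER_CUBIC)
cc=cv2.resize(s[170:260,280:390],None,fx=3.5,fy=3.5);d=cv2.resize(s[290:360,280:360],None,fx=4,fy=4)
o=np.zeros((660,800,3),np.uint8)
def put(x,y,i): o[y:y+i.shape[0],x:x+i.shape[1]]=i
put(0,0,a);put(400,0,b);put(0,342,cc);put(400,342,d); cv2.imwrite("pics/c3.png",cv2.resize(o,(727,600)))
```

```text
top slot [([450.0, 345.9], 0.83), ([311.0, 348.5], 0.83), ([384.6, 281.1], 0.8)]
top arrow [([389.5, 268.4], 0.88), ([315.0, 333.1], 0.88), ([457.0, 332.0], 0.79)]
top pin []
top pin_mark []Traceback (most recent call last):
  File "<stdin>", line 6, in <module>
ValueError: it knows: arrow, clamp, flask, hinge, jar_blue, jar_red, pin, pin_mark, pin_rest, slot
```

Run:
```python
from h import *
np.set_printoptions(precision=4,suppress=True)
t=arm.get_image("top"); s=arm.get_image("side")
for n in("side",):
    for q in("slot","arrow","pin","pin_mark","pin_rest"):
        print(n,q,[(np.round(d["at"],1).tolist(),round(d["confidence"],2)) for d in arm.landmark_of(n,q)][:4])
hsv=cv2.cvtColor(t,cv2.COLOR_BGR2HSV); m=cv2.inRange(hsv,(100,120,40),(125,255,255)); m[:, :330]=0
n,l,st,ce=cv2.connectedComponentsWithStats(m); i=1+st[1:,4].argmax(); print(st[i])
c=max(cv2.findContours((l==i).astype(np.uint8),0,2)[0],key=cv2.contourArea); r=cv2.boxPoints(cv2.minAreaRect(c)); print(r)
for p in r: print(at_z("top",p,.06))
a=cv2.resize(t[225:310,340:440],None,fx=4,fy=4,interpolation=cv2.INTER_CUBIC)
b=cv2.resize(t[245:300,220:290],None,fx=5,fy=5,interpolation=cv2.INTER_CUBIC)
cc=cv2.resize(s[170:260,280:390],None,fx=3.5,fy=3.5);d=cv2.resize(s[290:360,280:360],None,fx=4,fy=4)
o=np.zeros((660,800,3),np.uint8)
def put(x,y,i): o[y:y+i.shape[0],x:x+i.shape[1]]=i
put(0,0,a);put(400,0,b);put(0,342,cc);put(400,342,d); cv2.imwrite("pics/c3.png",cv2.resize(o,(727,600)))
```

```text
side slot [([411.3, 174.1], 0.93), ([417.9, 266.9], 0.84)]
side arrow [([403.1, 168.6], 0.83), ([331.8, 205.5], 0.74), ([303.1, 167.0], 0.58), ([406.5, 262.0], 0.56)]
side pin [([319.0, 318.2], 0.6)]
side pin_mark [([313.4, 306.3], 0.57)]
side pin_rest [([314.5, 338.2], 0.56)]
[ 362  240   55   57 2290]
[[361.0078 287.2447]
 [370.0169 239.6248]
 [418.7327 248.8413]
 [409.7236 296.4612]]
[ 0.4898 -0.1094  0.06  ]
[ 0.619  -0.1357  0.06  ]
[ 0.5936 -0.2671  0.06  ]
[ 0.4653 -0.2385  0.06  ]
```

View pics/c3.png

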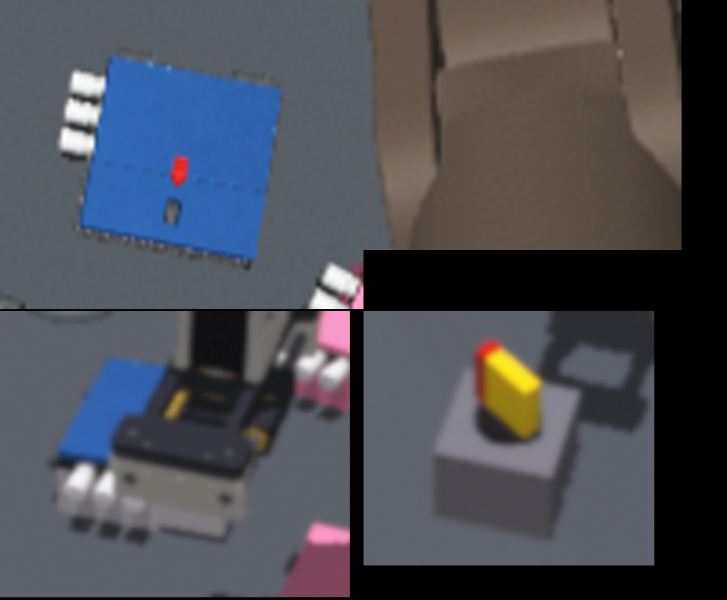

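Run:
```python
from h import *
np.set_printoptions(precision=4,suppress=True)
for n,a in(("side",at_z("side",(313,306.8),.074)),("s2",at_z("side",(324.4,315.8),.074))): print(n,a)
t=cv2.imread("pics/top0.png");s=cv2.imread("pics/side0.png")
def seg(im,box,lo,hi):
    x0,y0,x1,y1=box; h=cv2.cvtColor(im,cv2.COLOR_BGR2HSV); m=np.zeros(h.shape[:2],np.uint8)
    m[y0:y1,x0:x1]=cv2.inRange(h,lo,hi)[y0:y1,x0:x1]; return m
T=seg(t,(235,250,265,290),(0,120,60),(35,255,255)); S=seg(s,(300,290,340,330),(0,120,60),(35,255,255))
for m in(T,S): print(m.sum()/255,cv2.moments(m,True)["m10"]/(m.sum()/255),cv2.moments(m,True)["m01"]/(m.sum()/255))
# fit pin x,y,yaw by projecting handle box to both masks
from scipy.optimize import minimize
def render(n,p):
    c,sn=np.cos(p[2]),np.sin(p[2]); P=[]
    for x in(-.02,.02):
        for y in(-.006,.006):
            for z in(.056,.092): P.append([p[0]+c*x-sn*y,p[1]+sn*x+c*y,z])
    h=cv2.convexHull(proj(n,P).astype(np.float32)); m=np.zeros((480*4,640*4),np.uint8)
    cv2.fillConvexPoly(m,np.round((h+.5)*4*16-8).astype(int),1,shift=4); return cv2.resize(m.astype(np.float32),(640,480),interpolation=cv2.INTER_AREA)
for cams in(("top",),("side",),("top","side")):
    f=lambda p:sum(np.abs(render(n,p)-(T if n=="top" else S)/255.).sum() for n in cams)
    b=min((minimize(f,[x,.187,y],method="Nelder-Mead",options=dict(initial_simplex=[[x,.187,y],[x+.005,.187,y],[x,.192,y],[x,.187,y+.2]],xatol=1e-4)) for y in(-.9,-.7,-.5) for x in (.53,.537)),key=lambda r:r.fun)
    print(cams,b.x,b.fun)
im=arm.get_image("top"); g=cv2.cvtColor(im,cv2.COLOR_BGR2HSV)
m=(g[270:295,375:400,1]<110).astype(np.uint8)
n,l,st,ce=cv2.connectedComponentsWithStats(m)
for i in range(1,n):
    p=ce[i]+[375,270]; print(st[i],p,at_z("top",p,.058))
```

```text
side [0.548  0.1817 0.074 ]
s2 [0.5241 0.2028 0.074 ]
111.0 247.59459459459458 269.5315315315315
310.0 319.5967741935484 311.4161290322581
('top',) [ 0.5352  0.1915 -0.7297] 14.125
('side',) [ 0.5342  0.1922 -0.9311] 33.8125
('top', 'side') [ 0.5349  0.1919 -0.8365] 56.1875
[12  0  1  2  2] [387.  270.5] [ 0.5349 -0.1801  0.058 ]
[16  2  1  3  3] [391. 273.] [ 0.5282 -0.1906  0.058 ]
[13  6  1  1  1] [388. 276.] [ 0.5201 -0.1824  0.058 ]
[10 10  4  7 17] [386.7647 283.    ] [ 0.5013 -0.1786  0.058 ]
[ 0 20 22  5 61] [382.7377 292.8361] [ 0.4751 -0.1673  0.058 ]
```

Run:
```python
from h import *
goto([.535,.192,.14],44.2); goto([.535,.192,.061],44.2)
```

```text
[109.9  18.9  49.7] turn [-0.      0.      0.5786]
[110.   18.9 128.7] turn [-0.      0.      0.5786]
```

Call:
jog_arm:
  commands:
    - {"translation": [110, 19, 20], "turn": [0, 0, 0.579]}
    - {"translation": [110, 19, 20], "turn": [0, 0, 0.579]}
    - {"translation": [110, 19, 30], "turn": [0, 0, 0.579]}
    - {"translation": [110, 19, 30], "turn": [0, 0, 0.579]}
    - {"translation": [110, 19, 40], "turn": [0, 0, 0.579]}
    - {"translation": [110, 19, 40], "turn": [0, 0, 0.579]}
    - {"translation": [110, 19, 40], "turn": [0, 0, 0.579]}
    - {"translation": [110, 19, 40], "turn": [0, 0, 0.579]}
  claw: -1

```text
clock: 6.4
position: [0.5351, 0.1921, 0.1502]
ee_rot: [2.909, 1.186, 0.0]
force: [0.3, -0.0, -0.3]
width: 0.535
```

Run:
```python
from h import *
goto([.535,.192,.061],44.2); print(arm.observe()["width"])
t=arm.get_image("top"); s=arm.get_image("side")
cv2.imwrite("pics/c4.png",np.hstack([cv2.resize(s[240:370,260:400],None,fx=3,fy=3),cv2.resize(t[230:310,205:295],None,fx=4,fy=4)[:320,:360] if 0 else cv2.resize(t[230:310,205:295],(439,390))]))
```

```text
[-0.2  0.  89.2] turn [ 0.0001 -0.0002  0.0027]
0.5348686995729671
```

View pics/c4.png

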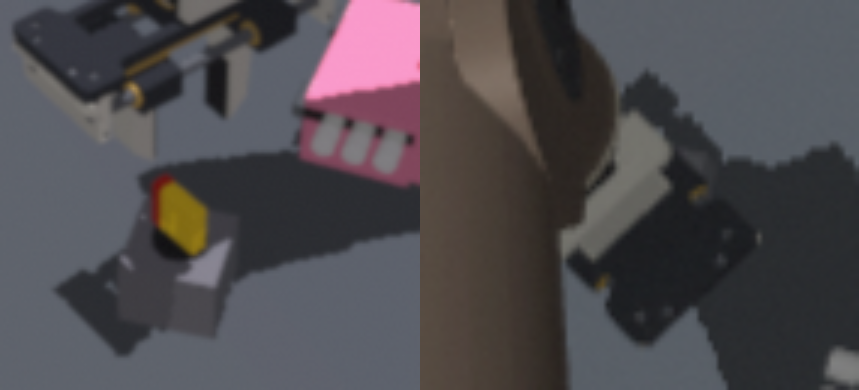

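Call:
jog_arm:
  commands:
    - {"translation": [0, 0, 0], "turn": [0, 0, 0]}
    - {"translation": [0, 0, 0], "turn": [0, 0, 0]}
    - {"translation": [0, 0, 25], "turn": [0, 0, 0]}
    - {"translation": [0, 0, 45], "turn": [0, 0, 0]}
    - {"translation": [0, 0, 65], "turn": [0, 0, 0]}
    - {"translation": [0, 0, 80], "turn": [0, 0, 0]}
    - {"translation": [0, 0, 89], "turn": [0, 0, 0]}
    - {"translation": [0, 0, 89], "turn": [0, 0, 0]}
    - {"translation": [0, 0, 89], "turn": [0, 0, 0]}
  claw: -1

```text
clock: 7.25
position: [0.5351, 0.1924, 0.061]
ee_rot: [2.91, 1.183, -0.0]
force: [0.8, -1.2, 0.2]
width: 1.0
```

Call:
jog_arm:
  commands:
    - {"translation": [0, 0, 0], "turn": [0, 0, 0]}
    - {"translation": [0, 0, 0], "turn": [0, 0, 0]}
    - {"translation": [0, 0, 0], "turn": [0, 0, 0]}
    - {"translation": [0, 0, 0], "turn": [0, 0, 0]}
    - {"translation": [0, 0, 0], "turn": [0, 0, 0]}
    - {"translation": [0, 0, 0], "turn": [0, 0, 0]}
    - {"translation": [0, 0, 0], "turn": [0, 0, 0]}
    - {"translation": [0, 0, 0], "turn": [0, 0, 0]}
    - {"translation": [0, 0, 0], "turn": [0, 0, 0]}
    - {"translation": [0, 0, 0], "turn": [0, 0, 0]}
    - {"translation": [0, 0, 0], "turn": [0, 0, 0]}
    - {"translation": [0, 0, 0], "turn": [0, 0, 0]}
  claw: 1
  grip_force: 45

```text
clock: 8.25
position: [0.535, 0.1925, 0.0608]
ee_rot: [2.91, 1.183, -0.0]
force: [-0.1, -1.0, 0.2]
width: 0.182
```

Run:
```python
from h import *
print(arm.observe()); goto([.535,.192,.061],44.2)
```

```text
{'clock': 8.25, 'joints': array([-0.67353596,  0.54831333,  0.3299032 ,  1.9072423 , -0.25685823,
        0.72693666,  0.57648286]), 'dq': array([-2.35795686e-04, -6.87930494e-04, -1.64688785e-05,  2.16773959e-03,
        1.89920053e-03, -3.34573036e-03, -2.57192855e-04]), 'joint_efforts': array([-3.40133418e-03, -6.37785745e+01,  6.26786873e+00, -2.22810584e+01,
       -2.07081327e-02,  7.82357692e-02, -1.25783799e-04]), 'position': array([0.53495025, 0.19251586, 0.06077738]), 'ee_rot': array([ 2.91047046e+00,  1.18262331e+00, -4.59979591e-05]), 'force': array([-0.10461746, -0.9849807 ,  0.233941  ]), 'ft_torque': array([-0.03868897,  0.00366508, -0.009376  ]), 'width': 0.18163313350089694}
[-0.3  0.4 -0.2] turn [0.     0.     0.0005]
```

Call:
jog_arm:
  commands:
    - {"translation": [0, 0, 0], "turn": [0, 0, 0]}
    - {"translation": [0, 0, 0], "turn": [0, 0, 0]}
    - {"translation": [0, 0, 0], "turn": [0, 0, 0]}
    - {"translation": [0, 0, 0], "turn": [0, 0, 0]}
    - {"translation": [0, 0, 0], "turn": [0, 0, 0]}

```text
clock: 8.67
position: [0.5349, 0.1925, 0.0608]
ee_rot: [-2.911, -1.183, 0.0]
force: [-1.2, 0.2, -0.8]
width: 0.126
```

Call:
jog_arm:
  commands:
    - {"translation": [0, 0, -10], "turn": [0, 0, 0]}
    - {"translation": [0, 0, -25], "turn": [0, 0, 0]}
    - {"translation": [0, 0, -45], "turn": [0, 0, 0]}
    - {"translation": [0, 0, -65], "turn": [0, 0, 0]}
    - {"translation": [0, 0, -85], "turn": [0, 0, 0]}
    - {"translation": [0, 0, -90], "turn": [0, 0, 0]}
    - {"translation": [0, 0, -90], "turn": [0, 0, 0]}
    - {"translation": [0, 0, -90], "turn": [0, 0, 0]}

```text
clock: 9.33
position: [0.5347, 0.1926, 0.1506]
ee_rot: [-2.91, -1.183, -0.0]
force: [-0.7, -0.7, -1.9]
width: 0.131
```

Run:
```python
from h import *
YAW=-.215
s=np.array([.501,-.179]); goto([*s,.16],90-np.degrees(.215)); P,M,_=pose(); print(P)
# mid waypoints
```

```text
[-283.4  242.7   -9.5] turn [-1.000e-04 -2.000e-04 -5.837e-01]
[0.53471507 0.19263233 0.15061818]
```

Call:
jog_arm:
  commands:
    - {"translation": [-283, 243, -10], "turn": [0, 0, -0.584]}
    - {"translation": [-283, 243, -10], "turn": [0, 0, -0.584]}
    - {"translation": [-283, 243, -10], "turn": [0, 0, -0.584]}
    - {"translation": [-283, 243, -10], "turn": [0, 0, -0.584]}
    - {"translation": [-283, 243, -10], "turn": [0, 0, -0.584]}
    - {"translation": [-283, 243, -10], "turn": [0, 0, -0.584]}
    - {"translation": [-283, 243, -10], "turn": [0, 0, -0.584]}
    - {"translation": [-283, 243, -10], "turn": [0, 0, -0.584]}
    - {"translation": [-283, 243, -10], "turn": [0, 0, -0.584]}
    - {"translation": [-283, 243, -10], "turn": [0, 0, -0.584]}
    - {"translation": [-283, 243, -10], "turn": [0, 0, -0.584]}
    - {"translation": [-283, 243, -10], "turn": [0, 0, -0.584]}

```text
clock: 10.33
position: [0.501, -0.1785, 0.1596]
ee_rot: [-2.446, -1.968, 0.002]
force: [0.9, 0.4, -1.4]
width: 0.127
```

Run:
```python
from h import *
goto([.501,-.179,.16],77.7)
t=arm.get_image("top"); s=arm.get_image("side")
for n in("side","top"):
    for q in("slot","arrow","pin","pin_mark","clamp"):
        print(n,q,[(np.round(d["at"],1).tolist(),round(d["confidence"],2)) for d in arm.landmark_of(n,q)][:4])
cv2.imwrite("pics/c5.png",cv2.resize(s[110:250,260:430],None,fx=4,fy=4,interpolation=cv2.INTER_CUBIC))
cv2.imwrite("pics/s5.png",s)
```

```text
[-0.5  0.2 -0.4] turn [-0.0022 -0.0005 -0.0009]
side slot [([419.5, 267.5], 0.83), ([416.1, 173.9], 0.61)]
side arrow [([399.3, 171.0], 0.84), ([403.3, 260.2], 0.8), ([335.7, 202.9], 0.56)]
side pin [([351.4, 173.7], 0.71)]
side pin_mark [([344.5, 162.6], 0.59)]
side clamp [([394.2, 281.8], 0.98), ([398.7, 188.3], 0.96), ([330.6, 222.5], 0.74)]
top slot [([310.2, 343.8], 0.88), ([389.0, 280.0], 0.73), ([449.0, 345.2], 0.63)]
top arrow [([389.8, 270.4], 0.73), ([315.8, 333.9], 0.63), ([453.1, 330.6], 0.57)]
top pin []
top pin_mark []
top clamp [([450.4, 327.3], 0.97), ([387.5, 271.4], 0.89), ([317.9, 330.1], 0.77)]
```

View pics/c5.png

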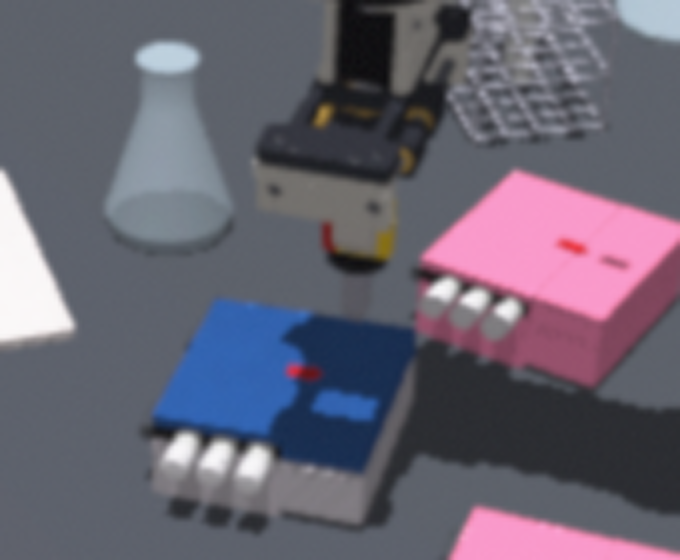

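Run:
```python
from h import *
np.set_printoptions(precision=1,suppress=True)
P,M,_=pose(); ax=np.array([np.cos(-.215),np.sin(-.215),0]); ay=np.array([-ax[1],ax[0],0])
cr=lambda q:(q-[260,110])*4
S=np.array([.501,-.179,.058])
th=.025
K=lambda x,y:S+ax*x+ay*y+[0,0,0.107*0+ (0.107-x if 0 else (.107-x))*th]
print("cover corners pred",cr(proj("side",[K(.107,-.065),K(-.023,-.065),K(-.023,.065),K(.107,.065)])).tolist())
z0=P[2]-.0108
for d in(-.004,0,.004):
    o=P+ax*d; o[2]=z0
    print(d,"collar c",cr(proj("side",[o+[0,0,.003]])),"blade axis z-.015..-.03",cr(proj("side",[o-[0,0,.015],o-[0,0,.03]])).tolist(),"red,yel ends",cr(proj("side",[o+ax*.02+[0,0,.01],o-ax*.02+[0,0,.01]])).tolist())
im=arm.get_image("side"); 
for r in range(180,192,3): print(r,im[r,340:360].mean(1).astype(int))
```

```text
cover corners pred [[217.1803214082147, 292.69551887838907], [416.9142162098974, 326.18148933471093], [360.5833250691735, 447.48085764592565], [148.43368416106318, 408.7973069199296]]
-0.004 collar c [[365.1 249.1]] blade axis z-.015..-.03 [[363.64149788654686, 275.42194257811116], [362.43435540276437, 297.024078188418]] red,yel ends [[332.1259181738187, 232.65627704841427], [399.49657349775, 244.85286362337138]]
0 collar c [[358.4 247.9]] blade axis z-.015..-.03 [[356.98984182053937, 274.1917704076171], [355.83010894974996, 295.78748355968617]] red,yel ends [[325.4412272731872, 231.44610014120803], [392.71635098779984, 243.6253919527685]]
0.004 collar c [[351.7 246.7]] blade axis z-.015..-.03 [[350.34750362814134, 272.96332150553735], [349.2350492312032, 294.5526090767089]] red,yel ends [[318.76597832977177, 230.23763257834548], [385.94577348771827, 242.39966638656847]]
180 [98 98 98 99 98 94 91 90 90 90 89 89 92 96 98 98 99 99 99 99]
183 [100  98  99  99  96  93  91  90  90  90  90  88  93  97  99  99  99  98
  99  98]
186 [98 98 99 98 97 93 90 89 89 88 89 91 95 98 99 98 99 99 98 99]
189 [59 62 65 68 72 74 74 74 76 80 84 89 90 93 95 95 97 98 97 98]
```

Call:
jog_arm:
  commands:
    - {"translation": [0, 0, 15], "turn": [0, 0, 0]}
    - {"translation": [0, 0, 30], "turn": [0, 0, 0]}
    - {"translation": [0, 0, 42], "turn": [0, 0, 0]}
    - {"translation": [0, 0, 46], "turn": [0, 0, 0]}
    - {"translation": [0, 0, 48], "turn": [0, 0, 0]}
    - {"translation": [0, 0, 50], "turn": [0, 0, 0]}
    - {"translation": [0, 0, 52], "turn": [0, 0, 0]}
    - {"translation": [0, 0, 54], "turn": [0, 0, 0]}
    - {"translation": [0, 0, 55], "turn": [0, 0, 0]}
    - {"translation": [0, 0, 55], "turn": [0, 0, 0]}

```text
clock: 11.82
position: [0.5016, -0.179, 0.1059]
ee_rot: [-2.447, -1.97, -0.0]
force: [-0.4, -1.0, -1.6]
width: 0.123
```

Run:
```python
from h import *
s=arm.observe(); print(s["force"],s["ft_torque"],s["position"]); goto([.501,-.179,.09],77.7)
cv2.imwrite("pics/c6.png",cv2.resize(arm.get_image("side")[150:250,280:400],None,fx=6,fy=6,interpolation=cv2.INTER_CUBIC))
```

```text
[-0.35728382 -0.98201424 -1.55563219] [ 0.01214621  0.10396581 -0.07797894] [ 0.50159491 -0.17899375  0.10588577]
[-0.1 -0.6 15.9] turn [ 0.     -0.0001 -0.0003]
```

View pics/c6.png

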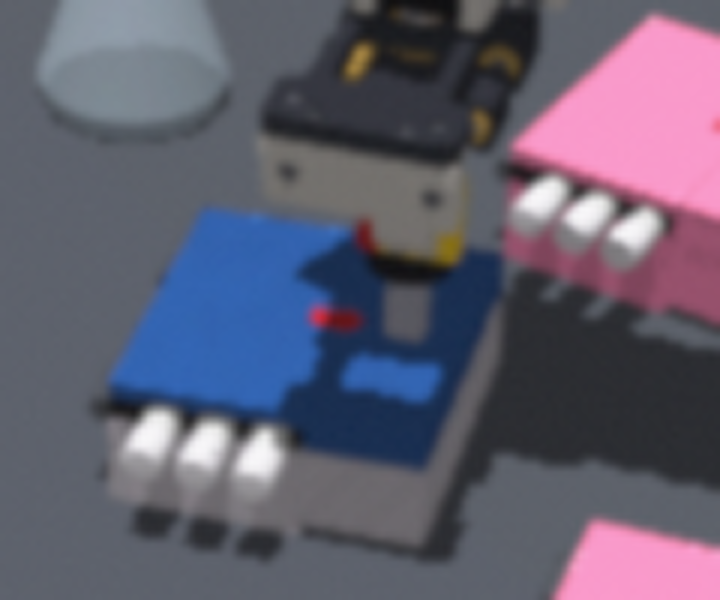

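Call:
jog_arm:
  commands:
    - {"translation": [0, 0, 2], "turn": [0, 0, 0]}
    - {"translation": [0, 0, 4], "turn": [0, 0, 0]}
    - {"translation": [0, 0, 6], "turn": [0, 0, 0]}
    - {"translation": [0, 0, 8], "turn": [0, 0, 0]}
    - {"translation": [0, 0, 10], "turn": [0, 0, 0]}
    - {"translation": [0, 0, 10], "turn": [0, 0, 0]}

```text
clock: 12.37
position: [0.5008, -0.1789, 0.0951]
ee_rot: [-2.446, -1.969, 0.002]
force: [-3.6, 0.4, -2.1]
width: 0.13
```

Run:
```python
from h import *
s=arm.observe(); print(s["force"],s["ft_torque"],s["position"])
```

```text
[-3.58057459  0.37509456 -2.08978215] [ 0.03269554  0.93149352 -0.02364122] [ 0.50081035 -0.17886652  0.09507792]
```

Call:
jog_arm:
  commands:
    - {"translation": [0, -1.5, 0], "turn": [0, 0, 0]}
    - {"translation": [0, -1.5, 0], "turn": [0, 0, 0]}
    - {"translation": [0, -1.5, 0], "turn": [0, 0, 0]}

```text
clock: 12.62
position: [0.5006, -0.1788, 0.0959]
ee_rot: [2.446, 1.97, 0.001]
force: [-0.5, 0.2, -3.3]
width: 0.13
```

Run:
```python
from h import *
s=arm.observe(); print(s["force"],s["ft_torque"],s["position"])
```

```text
[-0.46522444  0.20867439 -3.29225012] [-0.07725941  0.30723079  0.0484069 ] [ 0.500568   -0.17881966  0.09590351]
```

Call:
jog_arm:
  commands:
    - {"translation": [0, 0, 2], "turn": [0, 0, 0]}
    - {"translation": [0, 0, 4], "turn": [0, 0, 0]}
    - {"translation": [0, 0, 6], "turn": [0, 0, 0]}
    - {"translation": [0, 0, 8], "turn": [0, 0, 0]}
    - {"translation": [0, 0, 10], "turn": [0, 0, 0]}
    - {"translation": [0, 0, 11], "turn": [0, 0, 0]}
    - {"translation": [0, 0, 11], "turn": [0, 0, 0]}

```text
clock: 13.2
position: [0.5003, -0.1788, 0.0845]
ee_rot: [2.447, 1.97, -0.0]
force: [-0.3, -0.9, -1.3]
width: 0.125
```

Run:
```python
from h import *
s=arm.observe(); print(s["force"],s["ft_torque"],s["position"],s["width"])
```

```text
[-0.32505938 -0.94408493 -1.32780998] [-0.2677301   0.15333516  0.08132792] [ 0.50027135 -0.17875436  0.08451808] 0.1246258898077483
```

Call:
jog_arm:
  commands:
    - {"translation": [0, 0, 2], "turn": [0, 0, 0]}
    - {"translation": [0, 0, 4], "turn": [0, 0, 0]}
    - {"translation": [0, 0, 6], "turn": [0, 0, 0]}
    - {"translation": [0, 0, 8], "turn": [0, 0, 0]}
    - {"translation": [0, 0, 10], "turn": [0, 0, 0]}
    - {"translation": [0, 0, 12], "turn": [0, 0, 0]}
    - {"translation": [0, 0, 12], "turn": [0, 0, 0]}
    - {"translation": [0, 0, 12], "turn": [0, 0, 0]}
  grip_force: 58

```text
clock: 13.87
position: [0.5002, -0.1787, 0.0726]
ee_rot: [-2.447, -1.97, 0.0]
force: [0.8, -1.4, -2.6]
width: 0.128
```

Run:
```python
from h import *
s=arm.observe(); print(s["force"],s["ft_torque"],s["position"],s["width"])
```

```text
[ 0.83766261 -1.35516102 -2.59418471] [-0.33359859  0.0881777   0.03072436] [ 0.5001866  -0.17869727  0.07261739] 0.12837464251672787
```

Call:
jog_arm:
  commands:
    - {"translation": [0, 0, 1], "turn": [0, 0, 0]}
    - {"translation": [0, 0, 2], "turn": [0, 0, 0]}
    - {"translation": [0, 0, 3], "turn": [0, 0, 0]}
    - {"translation": [0, 0, 3.5], "turn": [0, 0, 0]}
    - {"translation": [0, 0, 3.5], "turn": [0, 0, 0]}

```text
clock: 14.28
position: [0.4999, -0.1787, 0.0693]
ee_rot: [-2.447, -1.97, 0.0]
force: [-3.1, -1.1, 3.6]
width: 0.131
```

Call:
jog_arm:
  commands:
    - {"translation": [0, 0, 0.5], "turn": [0, 0, 0]}
    - {"translation": [0, 0, 1], "turn": [0, 0, 0]}
    - {"translation": [0, 0, 1], "turn": [0, 0, 0]}

```text
clock: 14.53
position: [0.4998, -0.1786, 0.0687]
ee_rot: [-2.447, -1.97, 0.0]
force: [-5.5, 0.0, 10.3]
width: 0.124
```

Call:
jog_arm:
  commands:
    - {"translation": [0, -0.5, 0.5], "turn": [0, 0, 0]}
    - {"translation": [0, -0.5, 1], "turn": [0, 0, 0]}
    - {"translation": [0, -0.5, 1], "turn": [0, 0, 0]}
    - {"translation": [0, -0.5, 1], "turn": [0, 0, 0]}

```text
clock: 14.87
position: [0.4998, -0.1786, 0.0686]
ee_rot: [2.447, 1.97, 0.001]
force: [-7.4, 0.3, 20.8]
width: 0.129
```

Call:
jog_arm:
  commands:
    - {"translation": [0, 0, 0.5], "turn": [0, 0, 0]}
    - {"translation": [0, 0, 1], "turn": [0, 0, 0]}
    - {"translation": [0, 0, 1], "turn": [0, 0, 0]}
    - {"translation": [0, 0, 1], "turn": [0, 0, 0]}

```text
clock: 15.2
position: [0.4998, -0.1787, 0.0685]
ee_rot: [2.447, 1.97, 0.002]
force: [-11.3, 1.4, 34.0]
width: 0.127
```

Call:
jog_arm:
  commands:
    - {"translation": [0, -0.5, -0.5], "turn": [0, 0, 0]}
    - {"translation": [0, -0.5, -0.5], "turn": [0, 0, 0]}
    - {"translation": [0, -0.5, -0.5], "turn": [0, 0, 0]}
    - {"translation": [0, -0.5, -0.5], "turn": [0, 0, 0]}
    - {"translation": [0, -0.5, -0.5], "turn": [0, 0, 0]}
    - {"translation": [0, -0.5, -0.5], "turn": [0, 0, 0]}

```text
clock: 15.7
position: [0.4998, -0.1786, 0.0686]
ee_rot: [2.446, 1.97, 0.003]
force: [-7.8, 0.6, 25.0]
width: 0.128
```

Run:
```python
from h import *
s=arm.observe(); print(s["force"],s["ft_torque"],s["position"],s["width"]); goto([.4998,-.1787,.0685],77.7)
i=arm.get_image("side"); cv2.imwrite("pics/c7.png",cv2.resize(i[150:250,280:400],None,fx=6,fy=6,interpolation=cv2.INTER_CUBIC))
```

```text
[-7.7537721   0.63671847 25.02349696] [ 0.24191228  1.87119164 -0.00918084] [ 0.49980705 -0.17861372  0.06855331] 0.12769111487984217
[-0.1  0.   0.1] turn [ 0.0018 -0.0006 -0.0004]
```

View pics/c7.png

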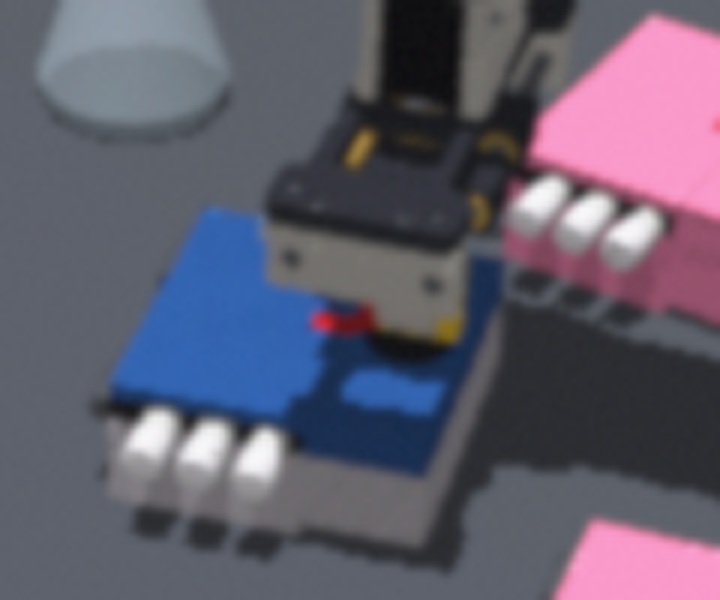

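```bash
python3 -c "
from cell import arm
print(arm.sign_off())"
```

```text
the job is handed in; nothing more can be done
None
```

I swung the blue cover shut, lifted the pin out, turned it so its red end faces the red arrow, and inserted it through both slots. I handed the job in at about 15.8 s while still gripping the pin and pressing down. The hand-in gave no verdict.

**Last checks**
- **Shut:** the tool stopped hard at 68.6 mm while the upward force climbed from 10 to 34 N, where I expected about 68.8 mm with the collar seated. I then backed off to about 25 N. The cover angle is inferred from this stop, not measured directly.
- **Pin:** the final side picture shows the collar on the cover and the red end towards the arrow. The jaws are closed to about 11.7 mm on the 12 mm handle, with the grip set to 58 N. The tool tilt is about 0.002 rad.
- **Position:** the tool is within about 1.3 mm of where I measured the slot.

**What disagreed**
- About 8 N of sideways force remained at the end, from light contact with the slot wall in the clamp's x direction. I had already shifted about 2.5 mm towards -x along the way to ease it.
- The network's slot position in the top picture was about 6 mm off, so I used colour segmentation instead, and it matched the cover's corners.
- In the side picture, some features appeared 1 to 4 pixel rows lower than my calibration predicted.

I made no contact with the jars or the flask, but I did not re-measure where they stand at the end.

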